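# Measure a carton with the sprung length gauge

### The arm

A 6-joint arm with a two-finger parallel gripper is mounted at the origin on the work surface. World frame = base frame: x ahead of the robot, y to its left, z up, the work surface at z = 0. Lengths are in m, angles in rad, forces in N, time in s.
With the tool pointing down it reaches from about 0.275 to 0.825 m from the base axis. Payload 5.2 kg.
Tool frame: the origin (TCP) lies on the centre line of the jaws, within the pads' length; the fingertips stand 14 mm ahead of it and the grasp point (between the pads) lies 5 mm behind it; y points along the fingers, x is the direction in which the jaws open and shut, and the axes are right-handed (so a half turn about y gives the same grasp; the last joint's range is limited). The gripper opens to 93 mm and grips with 3 to 60 N. Pads are 15 mm wide; open, the fingers measure 128 mm over their backs; the gripper's body (75 mm by 188 mm) begins 65 mm behind the grasp point.
Start: joints at [-1.503, 0.259, 1.535, -0, 1.348, -0.203], TCP at [0.147, -0.53, 0.233] pointing down, gripper open.
Joint ranges: [-3.14, 3.14], [-0.91, 2.08], [0.19, 2.58], [-1.22, 4.36], [0.22, 2.71], [-3.12, 3.12]. Speed limits (rad/s): [2.57, 2.57, 3.14, 3.14, 3.14, 3.14].

### API

Orientations are given as a rotation vector (axis times angle).
In Python, from workcell import observe, cams, r, finder gives the robot as it stands. The module is installed in compiled form; this text tells all that it offers.
- The arm moves only by the tool jog_arm, never from a script. Its argument "deltas" is a list of rows, each a list of 3 entries, a list of its own where there are three numbers: the opening, from 0 (shut) to 1 (fully open), then the shift along the tool's x, y, z in units of 30 mm (1.0 is 30 mm), then the turn about the tool's y in units of 5 degrees (1.0 is 5 degrees). In form: [[hand, [dx, dy, dz], roll], ...]. A call has 1 to 12 rows; each row is the pose to reach, as a shift and turn from the pose commanded when the call began, along the tool's axes at that moment; what a row does not reach only later rows make up. A row lasts 1/12 s, in which the tool goes at most 41.7 mm and 7.16 degrees, less where a joint would pass 70% of its speed; a pose out of reach is approached as far as the arm can. A call with a gripper value outside its range is refused whole. The fingers move at their own pace and stop on an object; the grip force is fixed at half the most. Time passes only in rows, so rows that repeat a pose let the fingers close. It gives the time, the measured TCP pose, the force and the opening at its end, in the units of the state.
- observe(): the state, without advancing time (a new reading comes with each control period).
- cams.get_image(name): name is "side" or "top" or "wrist"; returns the picture (480x640x3 uint8, red, green, blue); there is no depth.
- cams.camera_model(name): a dict with "fx", "fy", "cx", "cy" (pixels), "cam_to_world" (4x4, takes a point from camera to world coordinates). Camera axes: x right, y up, looking along -z (the intrinsics and any distortion apply to the point x, -y, -z); pixel columns grow to the right and rows downward; lengths in m; the calibration is good to about 2 mm. A picture is of the moment at which its call begins: read the wrist's pose just before it. camera_model takes no time and is no camera call; for the wrist camera it gives the pose at the moment of the call.
- r.close_job(): hands the job in, once; it reports no verdict.
Trained networks look in the newest picture that a camera, given by its name, has taken for a name from the list of things; names that differ only in an ending like _2 or _b are one class to them, and where a whole thing is asked for, a point or a joint stands for the part that bears it (a point fixed in the world has none). Each returns a list of dicts, best first, with "score" (0 to 1); they miss things now and then, are a little off and sometimes report something else, mostly with a low value. They report only what shows in the picture. A call takes as long as a camera call.
- finder.masks_of(query, camera): "mask" (480x640 bool, what is visible of it) and "rect" ([centre column, centre row, width, height] in pixels, round what is visible of it).
The state is a dict: "clock": time; "joint_pos": joint angles; "joint_velocities": joint speeds; "effort": joint torques, N m; "eef_pos": TCP position; "ee_rot": TCP orientation; "contact_force": force on the tool from outside, world axes, zero at the start; "wrist_torque": the same for the moment, N m; "gripper_width": finger opening in m.
Only numpy, scipy, OpenCV 4.12 (cv2) and the standard library are available. Lean on these libraries where they do the work, as an engineer would, in place of code of your own. Each camera call takes 0.05 s, during which the arm holds its last target. There are 200 camera calls.

### The job

Measure the carton: with the gauge's rule still home, press the round key to zero the readout; then pull the sprung rule out by its tab, lift its lip over the carton, drop it behind the carton's far end and ease it back, so that the spring draws the carton flush against the fence, and let go with the rule hooked there. Then press the wide bar key to store the length, and leave the rule hooked. Never let the rule snap back, do not crush the carton, do not press the small square key, and leave the stamps and the bottle alone.

Things in the scene. Friction and masses are not known exactly. Their poses are not given: they have to be found in the camera images.
- gauge: Length gauge fixed to the desk. Its x axis (level) is the pull direction, z up; origin on the desk at the foot of the fence's measuring face. The grey fence is 100 wide, 54 high, its face is the plane x = 0. In front of it lies an aluminium bed, 205 long in x, 100 wide, 6 thick, on which the carton stands. Behind it, at x = -230, z = 60, is the pivot (axis along y) of the aluminium arm.
- armbody (a joint): Arm pivot, rad: 0 = arm level, resting on the fence; grows up to 0.3 as the arm is lifted with the rule in it. It falls back under its own weight (lifting by the tab takes about 3 N with the rule home, less when it is pulled out). Arm 34 wide, its top at z = 76, its front end at gauge x = -5.
- rule (a joint): How far the steel rule is pulled out of the arm, m: 0 = home, at most 0.175. A spring pulls it home with 3.6 N at 0, rising by 60 N per m; it has no lock. 0.092 when the lip holds the carton flush against the fence.
- tab (a point): Centre of the rule's black grip tab: a plate standing upright on the end of the rule, 30 long (gauge x), 12 thick (gauge y; grip it across this), 36 high, from 18 below to 18 above this point; clear all round above the rule. With arm level and rule home it is at gauge (25, 0, 84) mm. Its x axis runs along the rule.
- lip (a point): Middle of the lower edge of the lip's inner face (it looks back to the fence). The lip is a steel plate under the rule's end, 50 wide, 6 thick (outwards), 17 nearer the fence than the tab's centre and 43 below it. Arm level, rule home: at gauge (8, 0, 41) mm. With the arm level its lower edge is 15 below the carton's top; the rule clears that top by 5.
- carton: Closed cardboard carton, loose, 100 long (its x, about along the gauge's x), 80 wide, 50 high, 0.25 to 0.5 kg; origin at the centre of its underside. It starts on the bed 22 to 50 away from the fence, the lip hanging between fence and carton. The spring alone is strong enough to drag it; driving the lip on against it once it is flush crushes it.
- console: White readout console fixed to the desk, 100 (its x) by 200 (its y), 30 high, origin under its centre, black window along its +x side; three grey keys in a row along its y. Each key moves straight down 6, starts at 1.5 N and bottoms at 4.5 N; a press counts from 4 mm.
- key_round_top (a point): Centre of the top of the round key (28 across), 40 above the desk, at console (-12, -65).
- key_square_top (a point): Centre of the top of the small square key (16 by 16), 40 above the desk, at console (-12, 0). Not to be pressed.
- key_bar_top (a point): Centre of the top of the wide bar key (18 in console x by 46 in y), 40 above the desk, at console (-12, 62).
- key_round_cap (a joint): Travel of the round key, m: 0 up, 0.006 down.
- key_square_cap (a joint): Travel of the square key, m: 0 up, 0.006 down.
- key_bar_cap (a joint): Travel of the bar key, m: 0 up, 0.006 down.
- stamp_large: Bystander: self-inking stamp, 75 by 40, 66 high, origin under its centre.
- stamp_small: Bystander: self-inking stamp, 50 by 28, 66 high, origin under its centre.
- bottle: Bystander: clear bottle, 60 across, 150 high, origin under its centre.

How it is judged:
By the outcome, as a careful person would: the job done as asked, in the order asked, and still so for the second after the job is handed in, with the robot touching nothing.
It also fails if it takes over 58 s, if anything falls off the work surface, if the arm or the gripper's body presses on something with over 40 N, if the wrist force passes 120 N, or if a joint passes its speed limit or range.

## Working session

There is one attempt and no reset: what is moved stays moved. The work goes in short steps, Python scripts to look and compute and a tool call to move; the robot and the scene stay as the last step left them, time stands still between calls to the robot, and variables do not carry over. Pictures are saved under pics/ and viewed, about 8 in all and at most 12, crops included, and the job is handed in when it is done.

Besides the shell and the picture viewer there is one more tool, called after ">>>" as name(argument=value, ...) on one line, values as JSON. jog_arm: Moves the arm, as the interface text tells. Its arguments: {"type":"object","properties":{"deltas":{"type":"array"}},"required":["deltas"]}

```bash
mkdir -p pics; cat > h.py <<'E'
import numpy as np, cv2
from workcell import observe, cams, r, finder
from scipy.spatial.transform import Rotation as R
def snap(n,f=None):
    im=cams.get_image(n)
    if f: cv2.imwrite('pics/'+f,im[:,:,::-1])
    return im
def ray(n,u,v,m=None):
    m=m or cams.camera_model(n); T=np.array(m['cam_to_world'])
    d=T[:3,:3]@np.array([(u-m['cx'])/m['fx'],-(v-m['cy'])/m['fy'],-1]); return T[:3,3],d
def atz(n,u,v,z,m=None):
    o,d=ray(n,u,v,m); return o+d*(z-o[2])/d[2]
def proj(n,p,m=None):
    m=m or cams.camera_model(n); T=np.array(m['cam_to_world'])
    q=T[:3,:3].T@(np.array(p)-T[:3,3]); return np.array([m['cx']-m['fx']*q[0]/q[2], m['cy']+m['fy']*q[1]/q[2]])
E
python3 - <<'E'
from h import *
s=observe(); print({k:np.round(v,3) for k,v in s.items()}); print(R.from_rotvec(s['ee_rot']).as_matrix().round(3))
for c in ('top','side'):
    snap(c,c+'0.png'); print(c,cams.camera_model(c))
    for q in ['gauge','tab','carton','console','key_round_top','key_square_top','key_bar_top','stamp_large','stamp_small','bottle']:
        print(q,[(round(float(x['score']),2),np.round(x['rect'],1).tolist()) for x in finder.masks_of(q,c)[:2]])
E
```

```text
{'clock': np.float64(0.0), 'joint_pos': array([-1.503,  0.259,  1.536,  0.   ,  1.348, -0.203]), 'joint_velocities': array([ 0.   , -0.001,  0.   , -0.   ,  0.   ,  0.   ]), 'effort': array([ 0.0000e+00, -4.3731e+01, -2.8400e+01,  7.2000e-02,  4.2000e-02,
       -0.0000e+00]), 'eef_pos': array([ 0.147, -0.529,  0.232]), 'ee_rot': array([-1.324,  1.008, -1.006]), 'contact_force': array([-0.925, -0.23 ,  0.197]), 'wrist_torque': array([-0.016, -0.001,  0.034]), 'gripper_width': np.float64(0.093)}
[[ 0.267 -0.     0.964]
 [-0.964  0.002  0.267]
 [-0.002 -1.     0.   ]]
top {'fx': 500.51155127040226, 'fy': 500.51155127040226, 'cx': 316.99275295565803, 'cy': 240.40135428538912, 'cam_to_world': array([[ 0.01595798,  0.99672637, -0.07925837,  0.43373601],
       [-0.9997882 ,  0.01693672,  0.01169184,  0.02236797],
       [ 0.01299594,  0.079055  ,  0.99678554,  1.08251349],
       [ 0.        ,  0.        ,  0.        ,  1.        ]])}
gauge [(0.95, [361.9, 212.9, 217.7, 85.5])]
tab [(0.48, [340.8, 203.8, 21.6, 15.5])]
carton [(0.69, [309.6, 197.4, 54.3, 50.1])]
console [(0.89, [341.6, 270
[... 652 characters left out ...]
      ,  1.        ]])}
gauge [(0.67, [364.9, 317.1, 74.1, 183.9])]
tab [(0.62, [279.2, 260.6, 12.5, 16.2]), (0.56, [355.6, 254.6, 28.8, 31.4])]
carton [(0.91, [353.4, 250.8, 40.1, 48.7])]
console [(0.9, [290.6, 293.2, 74.9, 88.5]), (0.54, [268.9, 382.1, 36.7, 81.7])]
key_round_top [(0.65, [223.8, 201.1, 16.2, 36.1]), (0.49, [288.8, 306.2, 14.7, 14.5])]
key_square_top [(0.58, [284.4, 282.3, 8.0, 8.6]), (0.3, [276.5, 259.4, 8.6, 17.0])]
key_bar_top [(0.7, [278.8, 260.4, 13.1, 19.9])]
stamp_large [(0.88, [277.4, 180.4, 34.5, 33.7]), (0.42, [355.1, 249.8, 39.5, 45.5])]
stamp_small [(0.9, [225.5, 200.1, 14.4, 36.0]), (0.22, [355.0, 249.1, 40.0, 50.1])]
bottle [(0.94, [268.4, 384.4, 38.0, 83.4])]
```

```bash
python3 - <<'E'
import cv2,numpy as np
a=cv2.imread('pics/top0.png')[140:360,140:500]; b=cv2.imread('pics/side0.png')[140:440,190:470]
cv2.imwrite('pics/t.png',cv2.resize(a,None,fx=2.2,fy=2.2,interpolation=cv2.INTER_CUBIC)); cv2.imwrite('pics/s.png',cv2.resize(b,None,fx=2,fy=2,interpolation=cv2.INTER_CUBIC))
E
```

```text
(no output)
```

View pics/t.png

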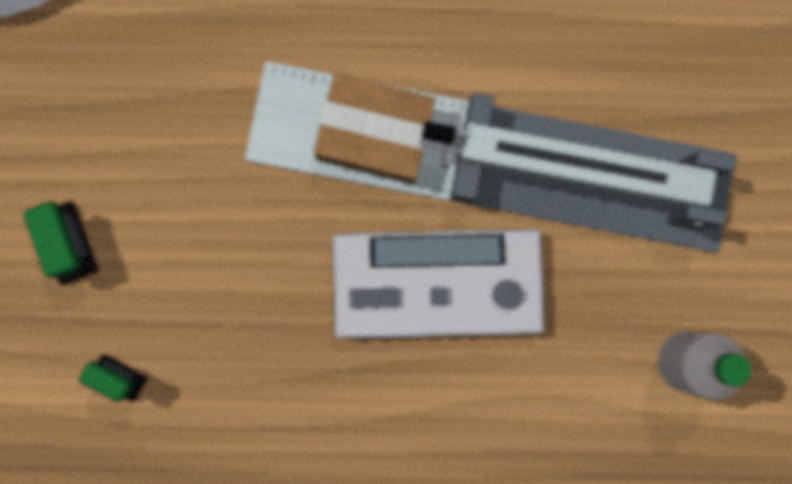

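View pics/s.png

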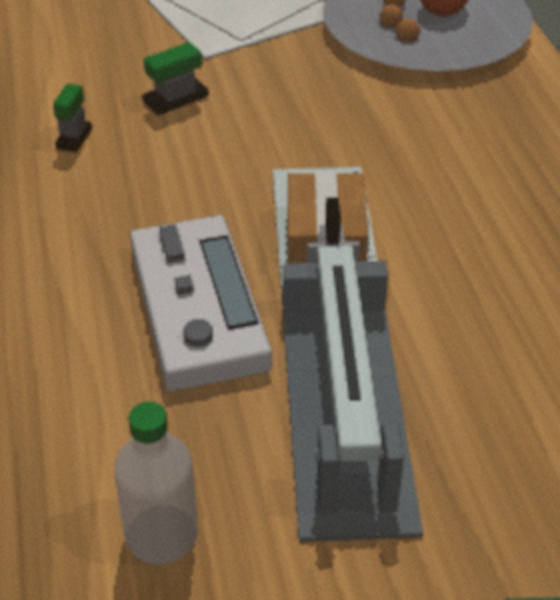

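The top view crop shows the gauge pulling towards +y (left in the image): tab at (438,132), bed's far corners at (266,62) and (246,158), round key at (508,294), bar at (376,298), square at (440,297). The side crop agrees. The bottle stands clear, near the round-key end.

```bash
python3 - <<'E'
from h import *
from scipy.optimize import least_squares
T=lambda u,v:(140+u/2.2,140+v/2.2)
S=lambda u,v:(190+u/2,140+v/2)
# gauge: local pts
G=[('top',T(266,62),(.205,-1,.006)),('top',T(246,158),(.205,1,.006)),('side',S(274,170),(.205,1,.006)),('side',S(361,168),(.205,-1,.006)),
('top',T(438,125),(.025,0,.102)),('side',S(333,199),(.025,0,.102))]
K=[('top',T(508,294),(-.012,-.065,.04)),('top',T(440,297),(-.012,0,.04)),('top',T(376,298),(-.012,.062,.04)),
('side',S(198,330),(-.012,-.065,.04)),('side',S(184,283),(-.012,0,.04)),('side',S(171,243),(-.012,.062,.04)),
('top',T(333,235),(.05,.1,.03)),('top',T(541,230),(.05,-.1,.03)),('top',T(544,332),(-.05,-.1,.03)),('top',T(336,338),(-.05,.1,.03))]
ms={c:cams.camera_model(c) for c in('top','side')}
def fit(P,x0,yf):
    def f(x):
        c,s=np.cos(x[2]),np.sin(x[2]); o=[]
        for n,uv,p in P:
            y=p[1]*yf
            w=(x[0]+c*p[0]-s*y,x[1]+s*p[0]+c*y,p[2]); o+=list(proj(n,w,ms[n])-uv)
        return o
    q=least_squares(f,x0,loss='soft_l1'); print(q.x.round(4),np.degrees(q.x[2]).round(2)); print(np.array(q.fun).reshape(-1,2).round(1).tolist()); return q.x
g=fit(G,[.5,-.05,1.5],.05); k=fit(K,[.37,-.02,0],1)
np.save('g.npy',g);np.save('k.npy',k)
for x,p in((g,(.025,0,.084)),(k,(-.012,-.065,.04)),(k,(-.012,0,.04)),(k,(-.012,.062,.04))):
    c,s=np.cos(x[2]),np.sin(x[2]); print(np.round([x[0]+c*p[0]-s*p[1],x[1]+s*p[0]+c*p[1],p[2]],4))
E
```

```text
[ 0.5923 -0.0579  1.3966] 80.02
[[-0.3, -0.9], [-0.4, 0.2], [-0.5, -0.8], [0.1, -1.3], [0.9, 1.2], [0.7, 3.1]]
[ 0.4583 -0.0389  0.0446] 2.56
[[0.5, -0.0], [0.3, -0.5], [-0.4, -0.1], [-0.2, -0.6], [-0.5, -1.0], [-0.3, -1.8], [0.3, -0.4], [0.4, -0.7], [0.9, 0.5], [0.1, 0.5]]
[ 0.5967 -0.0333  0.084 ]
[ 0.4492 -0.1043  0.04  ]
[ 0.4463 -0.0394  0.04  ]
[0.4435 0.0225 0.04  ]
```

>>> jog_arm(deltas=[[0,[-1,0,1.2],-1.2],[0,[-2,0,2.4],-2.4],[0,[-3,0,3.6],-3.6],[0,[-4,0,4.8],-4.8],[0,[-5,0,6],-6],[0,[-6,0,7.3],-7.2],[0,[-7,0,8.5],-8.4],[0,[-8,0,9.8],-9.6],[0,[-9,0,11],-10.8],[0,[-10,0,12.3],-12],[0,[-11,0,13.5],-12.9],[0,[-11,0,13.5],-12.9]])

```text
clock: 2.1
eef_pos: [0.4369, -0.12, 0.233]
ee_rot: [-1.567, 0.133, -0.134]
contact_force: [1.0, -0.7, 0.1]
gripper_width: 0.0173
```

```bash
cat >> h.py <<'E'
def loc(p,g=None):
    g=np.load('g.npy') if g is None else g; c,s=np.cos(g[2]),np.sin(g[2]); d=np.array(p[:2])-g[:2]; return np.array([c*d[0]+s*d[1],-s*d[0]+c*d[1],p[2]])
def wor(p,g=None):
    g=np.load('g.npy') if g is None else g; c,s=np.cos(g[2]),np.sin(g[2]); return np.array([g[0]+c*p[0]-s*p[1],g[1]+s*p[0]+c*p[1],p[2]])
def to(p):  # tool-axis units to reach world TCP p, and roll to align x with (gauge -y)
    s=observe(); M=R.from_rotvec(s['ee_rot']).as_matrix(); d=M.T@(np.array(p)-s['eef_pos'])/.03
    a=np.arctan2(M[1,0],M[0,0]); g=np.load('g.npy'); roll=-np.degrees(np.load('g.npy')[2]-np.pi/2-a)/5
    print('t',round(float(s['clock']),2),'tcp',s['eef_pos'].round(4),'units',d.round(3),'roll',round(roll,2),'F',s['contact_force'].round(2),'w',round(float(s['gripper_width']),4)); print(M.round(3).tolist())
E
python3 - <<'E'
from h import *
to([.4492,-.1043,.064]); im=snap('wrist','w1.png')
for q in('key_round_top','tab','carton'): print(q,[(round(float(x['score']),2),np.round(x['rect'],1).tolist()) for x in finder.masks_of(q,'wrist')[:2]])
T=lambda u,v:(140+u/2.2,140+v/2.2)
for u,v in((330,75),(317,158),(436,97),(418,182)): print('carton',loc(atz('top',*T(u,v),.056)).round(4))
E
```

```text
t 2.1 tcp [ 0.4369 -0.12    0.233 ] units [0.309 5.634 0.587] roll 0.05 F [ 1.   -0.68  0.13] w 0.0173
[[0.986, 0.001, 0.169], [-0.169, -0.001, 0.986], [0.001, -1.0, -0.0]]
key_round_top [(0.82, [332.4, 201.9, 26.5, 28.9]), (0.35, [324.9, 124.8, 132.7, 228.4])]
tab [(0.94, [480.5, 104.5, 73.8, 58.1])]
carton [(0.82, [480.1, 48.4, 121.6, 96.3])]
carton [ 0.1351 -0.0374  0.056 ]
carton [0.1318 0.0424 0.056 ]
carton [ 0.0329 -0.0359  0.056 ]
carton [0.0345 0.0466 0.056 ]
```

View pics/w1.png

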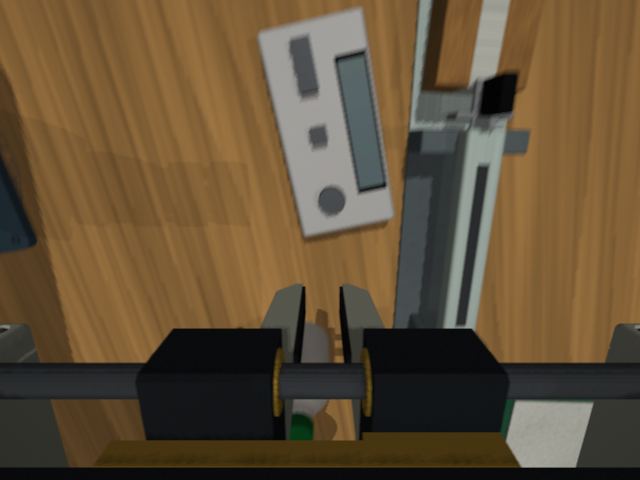

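Wrist view: round key at (332,202), tab at (490,97), console and carton as expected. I'll check these against the settled pose.

```bash
python3 - <<'E'
from h import *
to([.4492,-.1043,.064]); snap('wrist')
for q,z in(('key_round_top',.04),('key_bar_top',.04),('tab',.084),('tab',.102)):
    for x in finder.masks_of(q,'wrist')[:1]:
        p=atz('wrist',*x['rect'][:2],z); print(q,x['rect'][:2],p.round(4),loc(p).round(4))
print(proj('wrist',wor([.025,0,.084])))
E
```

```text
t 2.3 tcp [ 0.4364 -0.1208  0.2326] units [0.329 5.62  0.618] roll 0.04 F [0.54 0.02 0.02] w 0.0027
[[0.986, -0.0, 0.17], [-0.17, -0.0, 0.986], [-0.0, -1.0, -0.0]]
key_round_top [330.8, 201.8] [ 0.4488 -0.103   0.04  ] [-0.0693  0.1336  0.04  ]
key_bar_top [301.6, 64.5] [0.4437 0.0251 0.04  ] [0.056  0.1608 0.04  ]
tab [480.9, 104.7] [ 0.5833 -0.0386  0.084 ] [0.0175 0.0122 0.084 ]
tab [480.9, 104.7] [ 0.5755 -0.0389  0.102 ] [0.0158 0.0199 0.102 ]
[497.08494394  94.59691337]
```

>>> jog_arm(deltas=[[0,[0.33,1.2,0.6],0],[0,[0.33,2.4,0.62],0],[0,[0.33,3.6,0.62],0],[0,[0.33,4.6,0.62],0],[0,[0.33,5.3,0.62],0],[0,[0.33,5.65,0.62],0],[0,[0.33,5.65,0.62],0]])

```text
clock: 3.13
eef_pos: [0.4468, -0.1058, 0.0607]
ee_rot: [-1.564, 0.143, -0.135]
contact_force: [0.3, 0.3, -1.2]
gripper_width: 0.0005
```

>>> jog_arm(deltas=[[0,[0,0.15,0],0],[0,[0,0.3,0],0],[0,[0,0.4,0],0],[0,[0,0.47,0],0],[0,[0,0.47,0],0],[0,[0,0.47,0],0]])

```text
clock: 3.63
eef_pos: [0.4498, -0.106, 0.0498]
ee_rot: [-1.568, 0.135, -0.138]
contact_force: [1.0, -3.0, 3.6]
gripper_width: 0.0006
```

>>> jog_arm(deltas=[[0,[0,0.04,0],0],[0,[0,0.05,0],0],[0,[0,0.05,0],0]])

```text
clock: 3.88
eef_pos: [0.4498, -0.1058, 0.0482]
ee_rot: [-1.568, 0.135, -0.138]
contact_force: [0.1, -3.6, 6.6]
gripper_width: 0.0007
```

```bash
python3 - <<'E'
from h import *
for i in range(2): snap('top' if i else 'side','k%d.png'%i)
s=observe(); print(s['eef_pos'],s['contact_force'])
im=cv2.imread('pics/k1.png')[225:310,280:400]; cv2.imwrite('pics/kk.png',cv2.resize(im,None,fx=4,fy=4))
E
```

```text
[ 0.44985535 -0.10585768  0.048251  ] [ 0.14645597 -3.65793813  6.33787807]
```

Round key bottomed (6.3 N). Now go above the tab.

>>> jog_arm(deltas=[[0,[0,-0.3,0],0],[0,[0,-1,0],0],[0.2,[0,-2.2,0],0],[0.4,[0,-3.2,0],0],[0.5,[1,-4,0.7],0],[0.5,[2,-4,1.4],0],[0.5,[3,-4,2.2],0],[0.5,[4,-4,3],0],[0.5,[4.4,-4,3.2],0],[0.5,[4.4,-4,3.2],0],[0.5,[4.4,-4,3.2],0]])

```text
clock: 4.9
eef_pos: [0.5949, -0.0326, 0.1668]
ee_rot: [-1.566, 0.138, -0.133]
contact_force: [-0.1, -0.3, -0.3]
gripper_width: 0.0461
```

```bash
python3 - <<'E'
from h import *
snap('wrist','w2.png')
s=finder.masks_of('tab','wrist'); m=cams.camera_model('wrist')
to(wor([.025,0,.085])); print([(x['score'],x['rect']) for x in s]); print(np.array(m['cam_to_world'])[:3,3])
for z in(.066,.102):
  for dx in(-.015,.015): print(z,[proj('wrist',wor([.025+dx,dy,z]),m).round(0).tolist() for dy in(-.006,.006)])
E
```

```text
t 5.0 tcp [ 0.5942 -0.0335  0.1671] units [0.088 2.738 0.019] roll -0.0 F [0.24 0.5  0.82] w 0.0466
[[0.985, -0.002, 0.173], [-0.173, 0.001, 0.985], [-0.002, -1.0, 0.0]]
[(0.66, [158.3, 272.0, 26.8, 27.7]), (0.58, [322.1, 258.0, 63.4, 56.8])]
[0.60932668 0.04743408 0.32048096]
0.066 [[332.0, 267.0], [317.0, 267.0]]
0.066 [[333.0, 231.0], [317.0, 231.0]]
0.102 [[334.0, 286.0], [316.0, 286.0]]
0.102 [[334.0, 244.0], [316.0, 244.0]]
```

View pics/w2.png

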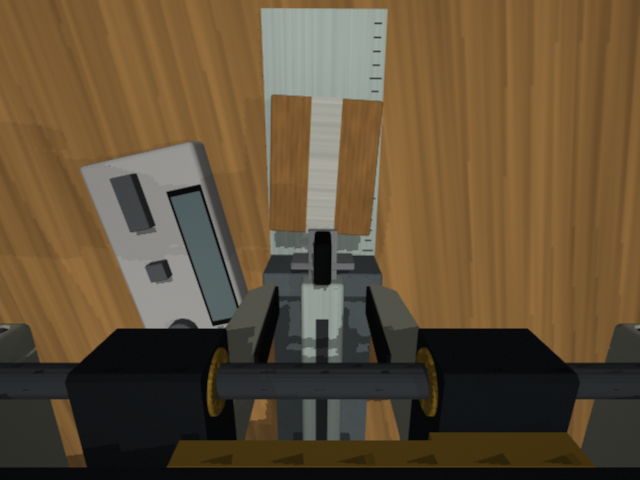

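Tab at cols 313–332, rows 231–285, within 1 mm of prediction; carton slightly yawed. Descend and grip.

>>> jog_arm(deltas=[[0.5,[0.05,0.9,0],0],[0.5,[0.05,1.7,0.02],0],[0.5,[0.05,2.4,0.02],0],[0.5,[0.05,2.74,0.02],0],[0.5,[0.05,2.74,0.02],0],[0,[0.05,2.74,0.02],0],[0,[0.05,2.74,0.02],0],[0,[0.05,2.74,0.02],0],[0,[0.05,2.74,0.02],0],[0,[0.05,2.74,0.02],0],[0,[0.05,2.74,0.02],0]])

```text
clock: 5.92
eef_pos: [0.595, -0.0328, 0.0858]
ee_rot: [-1.566, 0.14, -0.133]
contact_force: [-8.2, 0.5, 11.3]
gripper_width: 0.0119
```

```bash
python3 - <<'E'
from h import *
s=observe(); print(loc(s['eef_pos']).round(4),s['contact_force'].round(2)); to(wor([.02,0,.112]))
E
```

```text
[0.0252 0.0017 0.0858] [-8.2   0.51 11.29]
t 5.92 tcp [ 0.595  -0.0328  0.0858] units [ 0.053 -0.874 -0.173] roll 0.0 F [-8.2   0.51 11.29] w 0.0119
[[0.985, -0.005, 0.173], [-0.173, 0.001, 0.985], [-0.005, -1.0, -0.0]]
```

>>> jog_arm(deltas=[[0,[0,-0.1,0],0],[0,[0.03,-0.25,0],0],[0,[0.03,-0.4,-0.02],0],[0,[0.03,-0.55,-0.04],0],[0,[0.03,-0.7,-0.05],0],[0,[0.03,-0.85,-0.06],0],[0,[0.03,-0.95,-0.08],0],[0,[0.03,-0.95,-0.08],0],[0,[0.03,-0.95,-0.08],0]])

```text
clock: 6.67
eef_pos: [0.5945, -0.0358, 0.1124]
ee_rot: [-1.567, 0.142, -0.131]
contact_force: [-7.2, -1.8, -3.7]
gripper_width: 0.0116
```

```bash
python3 - <<'E'
from h import *
snap('side','s2.png')
s=observe(); print(loc(s['eef_pos']).round(4),s['contact_force'].round(2),s['gripper_width']); 
im=cv2.imread('pics/s2.png')[190:330,280:440]; cv2.imwrite('pics/s2c.png',cv2.resize(im,None,fx=4,fy=4,interpolation=cv2.INTER_CUBIC))
E
```

```text
[0.0222 0.0017 0.1123] [-7.67 -1.91 -4.38] 0.011539610422097377
```

View pics/s2c.png

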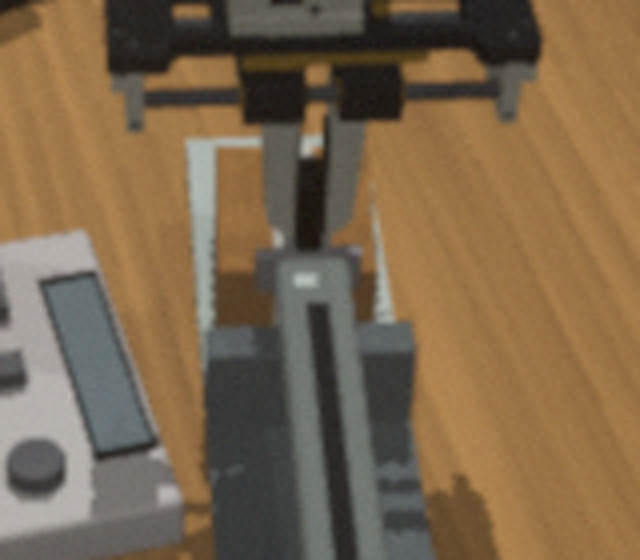

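The arm is lifted with the tab held between the fingers at (310,200) in the crop, and the lip (310,255) is above the fence. Pull out at height.

>>> jog_arm(deltas=[[0,[-0.02,-0.03,0.2],0],[0,[-0.05,-0.06,0.6],0],[0,[-0.05,-0.06,1],0],[0,[-0.05,-0.06,1.4],0],[0,[-0.05,-0.06,1.8],0],[0,[-0.05,-0.06,2.2],0],[0,[-0.05,-0.06,2.6],0],[0,[-0.05,-0.06,3],0],[0,[-0.05,-0.06,3.4],0],[0,[-0.05,-0.06,3.8],0],[0,[-0.05,-0.06,4.2],0],[0,[-0.05,-0.06,4.6],0]])

```text
clock: 7.72
eef_pos: [0.6184, 0.0973, 0.1145]
ee_rot: [-1.573, 0.14, -0.134]
contact_force: [-3.8, -11.7, -2.8]
gripper_width: 0.0121
```

>>> jog_arm(deltas=[[0,[0,0,0.2],0],[0,[0,0,0.27],0],[0,[0,0,0.27],0],[0,[0,0,0.27],0]])

```text
clock: 8.05
eef_pos: [0.6198, 0.105, 0.1145]
ee_rot: [-1.573, 0.14, -0.133]
contact_force: [-3.5, -10.9, -3.0]
gripper_width: 0.0117
```

```bash
python3 - <<'E'
from h import *
snap('side','s3.png');
s=observe(); F=s['contact_force']; g=np.load('g.npy'); print(loc(s['eef_pos']).round(4),F.round(2),'Fx',F[0]*np.cos(g[2])+F[1]*np.sin(g[2]),s['gripper_width'])
print(finder.masks_of('carton','side')[0]['rect'])
im=cv2.imread('pics/s3.png')[160:300,280:440]; cv2.imwrite('pics/s3c.png',cv2.resize(im,None,fx=4,fy=4,interpolation=cv2.INTER_CUBIC))
E
```

```text
[0.1651 0.0012 0.1145] [ -4.94 -10.67  -3.74] Fx -11.365210315364756 0.011954946098904767
[353.7, 249.2, 42.2, 45.9]
```

View pics/s3c.png

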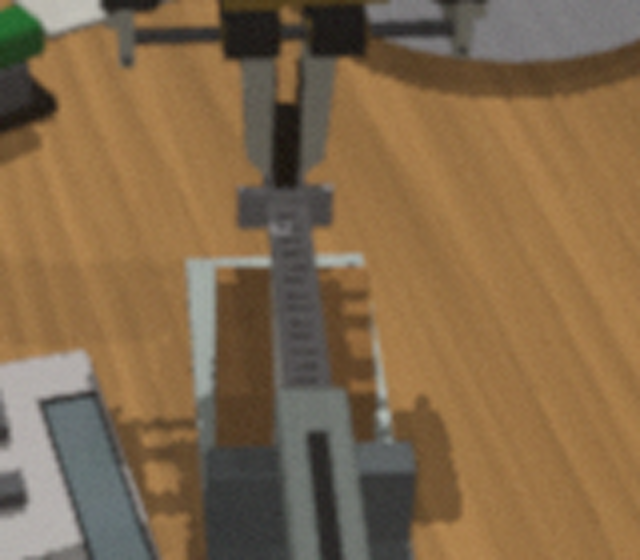

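Rule is out, carton unmoved, lip (285,205 in the crop) beyond the carton's far end. Lower it.

>>> jog_arm(deltas=[[0,[-0.02,0.12,0],0],[0,[-0.02,0.25,0],0],[0,[-0.02,0.4,0],0],[0,[-0.02,0.55,0],0],[0,[-0.02,0.7,0],0],[0,[-0.02,0.82,0],0],[0,[-0.02,0.92,0],0],[0,[-0.02,0.92,0],0],[0,[-0.02,0.92,0],0]])

```text
clock: 8.9
eef_pos: [0.6197, 0.1047, 0.087]
ee_rot: [-1.572, 0.14, -0.134]
contact_force: [-3.3, -12.2, -2.9]
gripper_width: 0.0119
```

```bash
cat >> h.py <<'E'
def st():
    s=observe(); F=s['contact_force']; g=np.load('g.npy'); c,n=np.cos(g[2]),np.sin(g[2]); print(round(float(s['clock']),2),loc(s['eef_pos']).round(4),'Fg',np.round([F[0]*c+F[1]*n,-F[0]*n+F[1]*c,F[2]],1),round(float(s['gripper_width']),4))
E
python3 - <<'E'
from h import *
snap('side','s4.png'); st()
print(finder.masks_of('carton','side')[0]['rect'])
im=cv2.imread('pics/s4.png')[160:300,280:440]; cv2.imwrite('pics/s4c.png',cv2.resize(im,None,fx=4,fy=4,interpolation=cv2.INTER_CUBIC))
E
```

```text
8.95 [0.165  0.0012 0.0871] Fg [-12.1   0.8  -2.7] 0.0118
[355.9, 251.5, 38.6, 49.6]
```

View pics/s4c.png

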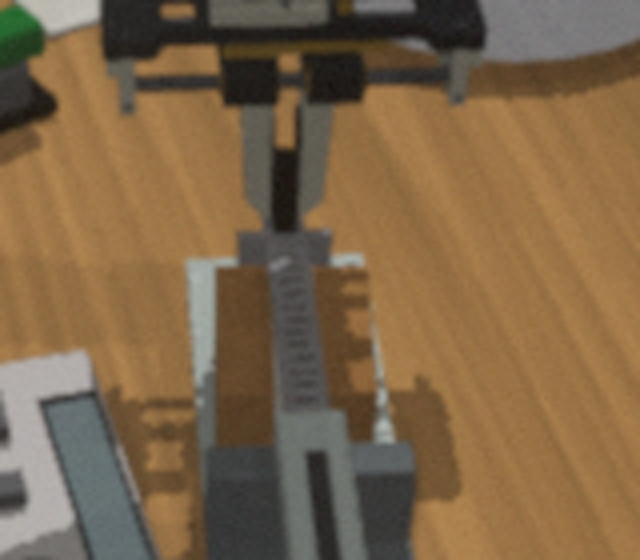

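The lip is down behind the carton's far end, its lower part hidden by it. Ease back slowly, with the hand holding the spring.

>>> jog_arm(deltas=[[0,[0,0.03,0],0],[0,[0,0.05,-0.1],0],[0,[0,0.05,-0.2],0],[0,[0,0.05,-0.3],0],[0,[0,0.05,-0.4],0],[0,[0,0.05,-0.5],0],[0,[0,0.05,-0.6],0],[0,[0,0.05,-0.7],0],[0,[0,0.05,-0.8],0],[0,[0,0.05,-0.9],0],[0,[0,0.05,-1],0],[0,[0,0.05,-1.1],0]])

```text
clock: 10.0
eef_pos: [0.6141, 0.0733, 0.0864]
ee_rot: [-1.571, 0.139, -0.135]
contact_force: [-3.6, -7.8, 0.5]
gripper_width: 0.0121
```

```bash
python3 - <<'E'
from h import *
snap('top','t5.png'); st()
im=cv2.imread('pics/t5.png')[140:260,240:400]; cv2.imwrite('pics/t5c.png',cv2.resize(im,None,fx=4,fy=4,interpolation=cv2.INTER_CUBIC))
E
```

```text
10.05 [0.1325 0.0013 0.0864] Fg [-9.1  2.5 -1.7] 0.0121
```

View pics/t5c.png

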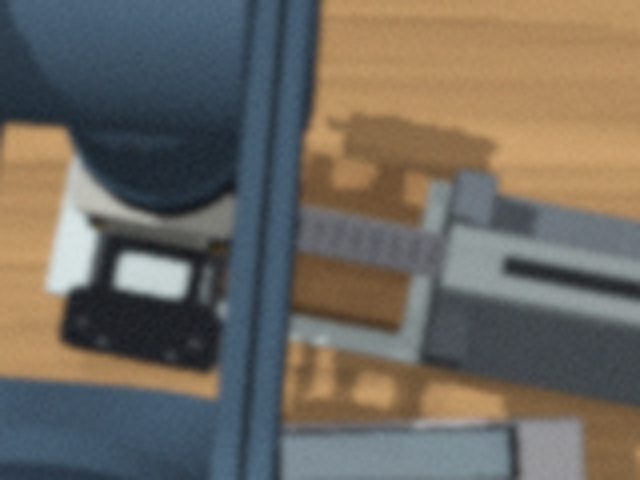

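The carton is being dragged: its near face is now ~12 mm from the fence, which matches the 15 mm of rule left. Continue, slower.

>>> jog_arm(deltas=[[0,[0,0,-0.06],0],[0,[0,0,-0.12],0],[0,[0,0,-0.18],0],[0,[0,0,-0.24],0],[0,[0,0,-0.3],0],[0,[0,0,-0.36],0],[0,[0,0,-0.36],0]])

```text
clock: 10.63
eef_pos: [0.6122, 0.0627, 0.0864]
ee_rot: [-1.571, 0.139, -0.135]
contact_force: [-3.3, -8.5, 0.2]
gripper_width: 0.0119
```

>>> jog_arm(deltas=[[0,[0,0,-0.02],0],[0,[0,0,-0.04],0],[0,[0,0,-0.06],0],[0,[0,0,-0.06],0]])

```text
clock: 10.97
eef_pos: [0.6119, 0.0612, 0.0864]
ee_rot: [-1.57, 0.139, -0.135]
contact_force: [-3.7, -7.0, 0.4]
gripper_width: 0.0118
```

```bash
python3 -c "
from h import *
st()"
```

```text
10.97 [0.1208 0.0014 0.0864] Fg [-7.5  2.4  0.4] 0.0118
```

>>> jog_arm(deltas=[[0,[0,0,-0.02],0],[0,[0,0,-0.04],0],[0,[0,0,-0.04],0]])

```text
clock: 11.22
eef_pos: [0.6118, 0.0604, 0.0864]
ee_rot: [-1.57, 0.139, -0.135]
contact_force: [-2.9, -6.0, -0.8]
gripper_width: 0.0118
```

>>> jog_arm(deltas=[[0,[0,0,-0.02],0],[0,[0,0,-0.03],0],[0,[0,0,-0.03],0]])

```text
clock: 11.47
eef_pos: [0.6118, 0.0605, 0.0864]
ee_rot: [-1.568, 0.138, -0.135]
contact_force: [-3.2, -4.4, -0.1]
gripper_width: 0.0118
```

>>> jog_arm(deltas=[[0,[0,0,-0.02],0],[0,[0,0,-0.03],0],[0,[0,0,-0.03],0]])

```text
clock: 11.72
eef_pos: [0.6118, 0.0605, 0.0864]
ee_rot: [-1.567, 0.138, -0.135]
contact_force: [-4.7, -2.2, 0.2]
gripper_width: 0.0112
```

It is flush: position stopped while the force fell from 8 to about 3 N. Release.

>>> jog_arm(deltas=[[0.2,[0,0,0],0],[0.3,[0,0,0],0],[0.4,[0,0,0],0],[0.4,[0,0,0],0],[0.4,[0,0,0],0],[0.4,[0,-0.4,0],0],[0.4,[0,-1,0],0],[0.4,[0,-2,0],0],[0.4,[0,-3,0],0],[0.2,[0,-3.2,0],0],[0,[0,-3.2,0],0]])

```text
clock: 12.63
eef_pos: [0.6146, 0.0605, 0.1866]
ee_rot: [-1.566, 0.131, -0.142]
contact_force: [0.6, 0.2, 0.2]
gripper_width: 0.0281
```

```bash
python3 - <<'E'
from h import *
snap('side','s6.png'); st(); to([.4435,.0235,.17])
im=cv2.imread('pics/s6.png')[180:320,270:430]; cv2.imwrite('pics/s6c.png',cv2.resize(im,None,fx=4,fy=4,interpolation=cv2.INTER_CUBIC))
E
```

```text
12.68 [ 1.203e-01 -1.000e-04  1.842e-01] Fg [-0.2 -0.1 -1. ] 0.0238
t 12.68 tcp [0.6133 0.0606 0.1842] units [-5.361  0.455 -2.198] roll 0.0 F [ 0.03 -0.24 -1.01] w 0.0238
[[0.985, 0.003, 0.173], [-0.173, -0.0, 0.985], [0.003, -1.0, 0.0]]
```

View pics/s6c.png

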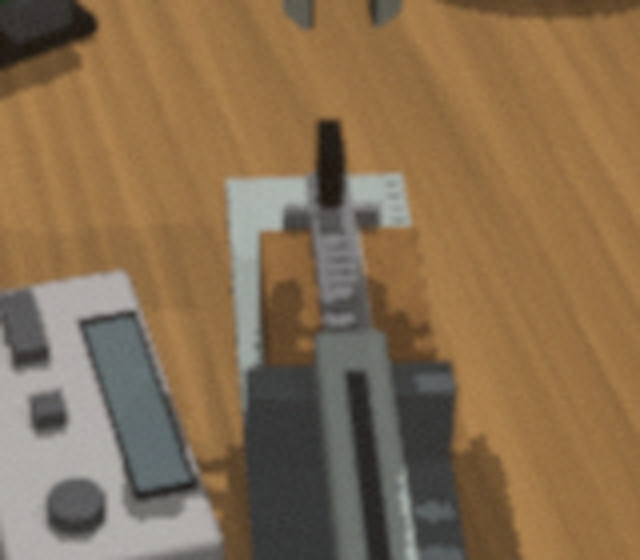

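The rule stays hooked: the lip (330,215) is behind the carton and the carton is flush at the fence. Now the bar key.

>>> jog_arm(deltas=[[0,[-0.9,0,-0.35],0],[0,[-1.8,0,-0.7],0],[0,[-2.8,0,-1.1],0],[0,[-3.8,0,-1.5],0],[0,[-4.7,0,-1.9],0],[0,[-5.36,0.2,-2.2],0],[0,[-5.36,0.9,-2.2],0],[0,[-5.36,1.9,-2.2],0],[0,[-5.36,2.9,-2.2],0],[0,[-5.36,3.7,-2.2],0],[0,[-5.36,3.9,-2.2],0],[0,[-5.36,3.9,-2.2],0]])

```text
clock: 13.68
eef_pos: [0.4402, 0.0239, 0.0632]
ee_rot: [-1.566, 0.142, -0.132]
contact_force: [0.0, 0.5, 1.5]
gripper_width: 0.0003
```

```bash
python3 -c "
from h import *
snap('wrist');to([.4436,.0235,.0482])
for x in finder.masks_of('key_bar_top','wrist')[:2]: print(x['score'],atz('wrist',*x['rect'][:2],.04))"
```

```text
t 13.73 tcp [0.4417 0.0236 0.0647] units [0.066 0.549 0.006] roll -0.0 F [0.03 0.01 1.11] w 0.0006
[[0.985, -0.003, 0.173], [-0.173, 0.001, 0.985], [-0.003, -1.0, 0.0]]
0.9 [0.44761455 0.03801283 0.04      ]
```

>>> jog_arm(deltas=[[0,[0.06,0.15,0],0],[0,[0.06,0.3,0],0],[0,[0.06,0.42,0],0],[0,[0.06,0.52,0],0],[0,[0.06,0.58,0],0],[0,[0.06,0.58,0],0],[0,[0.06,0.58,0],0]])

```text
clock: 14.37
eef_pos: [0.4455, 0.023, 0.0486]
ee_rot: [-1.567, 0.135, -0.138]
contact_force: [1.7, -0.6, 4.1]
gripper_width: 0.0004
```

>>> jog_arm(deltas=[[0,[0,0.02,0],0],[0,[0,0.03,0],0],[0,[0,0.03,0],0]])

```text
clock: 14.62
eef_pos: [0.4455, 0.0229, 0.0482]
ee_rot: [-1.567, 0.135, -0.138]
contact_force: [-0.1, 0.1, 9.5]
gripper_width: 0.0003
```

>>> jog_arm(deltas=[[0,[0,-0.3,0],0],[0,[0,-1,0],0],[0,[0,-2,0],0],[0,[0,-3,0],0],[0,[0,-4,0],0],[0,[-0.5,-4.5,0],0],[0,[-1.5,-4.5,0],0],[0,[-2,-4.5,0],0],[0,[-2,-4.5,0],0],[0,[-2,-4.5,0],0]])

```text
clock: 15.45
eef_pos: [0.3845, 0.0337, 0.1823]
ee_rot: [-1.566, 0.137, -0.136]
contact_force: [0.0, 0.4, 0.7]
gripper_width: 0.0007
```

```bash
python3 - <<'E'
from h import *
snap('side','s7.png'); st()
im=cv2.imread('pics/s7.png')[140:440,190:470]; cv2.imwrite('pics/s7c.png',cv2.resize(im,None,fx=2,fy=2,interpolation=cv2.INTER_CUBIC))
E
```

```text
15.5 [0.0542 0.2195 0.1824] Fg [ 0.4  0.2 -0.2] 0.0004
```

View pics/s7c.png

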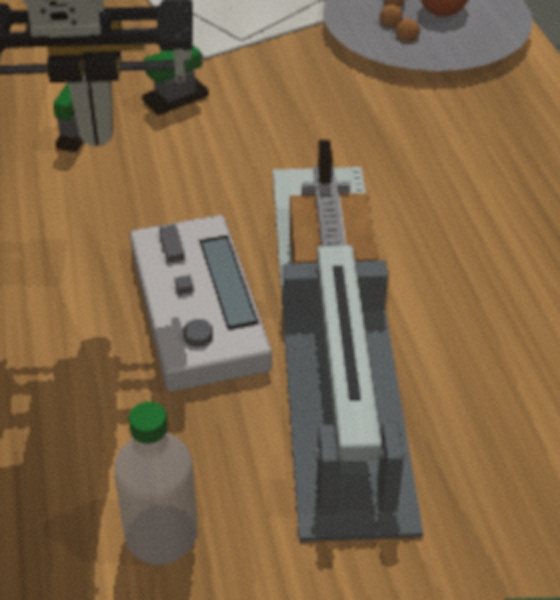

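The rule is hooked at (325,188), the carton is flush, all three keys are up, the stamps and bottle are untouched and the gripper is clear. Handing in.

```bash
python3 -c "
from h import *
print(r.close_job())"
```

```text
the job is handed in; nothing more can be done
None
```

The measuring sequence was completed in the order asked and handed in at about 15.5 s. `close_job` gives no verdict, and I never read the readout window itself.

- **Zeroing:** I pressed the round key to its stop with the rule still home; the force reached about 6.5 N, and the key bottoms at 4.5 N.
- **Hooking the rule:** I gripped the tab, lifted the arm, pulled the rule out about 140 mm and lowered the lip behind the carton. I then eased it back by hand. At flush the hand stopped moving while the spring load on it fell from about 8 N to 3 N. I let go there, so the rule did not snap back.
- **Storing:** I pressed the bar key to its stop (9.5 N) and moved clear.

**Last checks:** the final side picture shows the rule hooked behind the carton and the carton against the fence. All three keys are up, and the bottle and stamps look as they did at the start, though the gripper partly hides the stamps. The wrist force is near zero.

**Readings that disagreed:**
- While gripping the tab there was a brief 11 N upward and 8 N sideways load. The sideways part came from being 1–2 mm off centre and was partly relieved.
- The last wrist look put the bar key 15 mm away from its earlier position, probably because the fingers hid part of it. I used the earlier fit.

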